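# Close the gas shut-off behind the splash shield with the hook rod

### The arm

A 7-joint arm with a two-finger parallel gripper is mounted at the origin on a cart in front of the work surface, level with it; the furniture and walls round the work are solid. World frame = base frame: x ahead of the robot, y to its left, z up, the work surface at z = 0. Lengths are in m, angles in rad, forces in N, time in s.
With the tool pointing down it reaches from about 0.4 to 0.875 m from the base axis. Payload 19.3 kg.
Tool frame: the origin (TCP) lies at the very end of the fingers, on their centre line; the grasp point (between the pads) lies 19 mm behind it; z points along the fingers, y is the line along which they close (so a half turn about z gives the same grasp; the last joint's range is limited). The gripper opens to 85 mm and grips with 20 to 120 N. Pads are 22 mm wide; open, the fingers measure 114 mm over their backs; the gripper's body (76 mm by 85 mm) begins 54 mm behind the grasp point. The pads swing forward as they close: fully open they stand 13 mm farther back than shut.
Start: joints at [-0.07, 0.521, -0.036, 1.599, 0.021, 1.021, -0.113], TCP at [0.625, -0, 0.231] pointing down, gripper open.
Joint ranges: [-2.91, 2.91], [-0.3, 2.13], [-1.5, 1.42], [0.17, 2.43], [-1.26, 4.41], [0.16, 1.93], [-2.52, 2.52]. Speed limits (rad/s): [1.89, 1.89, 2.39, 2.39, 3.01, 3.01, 3.01].

### API

Orientations are given as [roll, pitch, yaw] about the fixed x, y, z axes, in that order (R = Rz(yaw) Ry(pitch) Rx(roll)).
In Python, from workcell import bot gives the robot as it stands.
- The arm moves only by the tool servo_tool, never from a script. Its argument "plan" is a list of rows, each a list of 7 numbers: the finger opening in cm, from 0 to 8.54, then the shift along the tool's x, y, z in cm, then the turn, a rotation vector about the tool's x, y, z in degrees. In form: [[fingers, x, y, z, wx, wy, wz], ...]. A call has 1 to 10 rows; each row is the pose to reach, as a shift and turn from the pose commanded when the call began, along the tool's axes at that moment; what a row does not reach only later rows make up. A row lasts 1/10 s, in which the tool goes at most 50 mm and 8.59 degrees, less where a joint would pass 70% of its speed; a pose out of reach is approached as far as the arm can. A call with a gripper value outside its range is refused whole. The fingers move at their own pace and stop on an object; "force" is the grip in N (left out, the last holds). Time passes only in rows, so rows that repeat a pose let the fingers close. It gives the time, the measured TCP pose, the force, the opening and the grip force at its end, in the units of the state.
- bot.observe(): the state, without advancing time (a new reading comes with each control period).
- bot.grab_frame(name): name is "scene" or "side" or "wrist"; returns a dict with "frame" (384x512x3 uint8, blue, green, red), "mtx" (3x3 intrinsics, pixels), "k1" (the pictures are not rectified: a ray, as slopes to the right and down, at radius r is drawn at 1 + k1 r^2 times it, then the intrinsics apply), "R" (3x3) and "t" (3): a world point X has camera coordinates R X + t; the wrist camera has in their place "T_tool_cam" (4x4, takes a point from camera to tool coordinates, whose origin is the TCP and whose axes are the flange's). Camera axes: x right, y down, z forward; pixel columns grow to the right and rows downward; lengths in m; the calibration is good to about 2 mm. A picture is of the moment at which its call begins: read the wrist's pose just before it. There is no depth.
- bot.job_done(): hands the job in; it is judged then, once.
The state is a dict: "clock": time; "qpos": joint angles; "qd": joint speeds; "joint_efforts": joint torques, N m; "position": TCP position; "tool_rot": TCP orientation; "force": force on the tool from outside, world axes, zero at the start; "moment": the same for the moment, N m; "grip_width": finger opening in m; "finger_force": force on a finger pad.
Only numpy, scipy, OpenCV 4.12 (cv2) and the standard library are available. Lean on these libraries where they do the work, as an engineer would, in place of code of your own. Each camera call takes 0.05 s, during which the arm holds its last target. There are 200 camera calls.

### The job

Take the bent rod from its stand, reach over the clear splash shield with it, and with its tip pull the red shut-off lever towards the shield until you feel it fully home against its hidden stop; keep it pulled against the stop with a steady force of about 8 N for a good second (never 15 N) so that it seats. Then hang the rod back in the two forks of its stand as it was and let go. Work the lever with the rod only, never with the gripper, do not knock against the shield, and leave everything else where it stands.

Things in the scene. Friction and masses are not known exactly. Their poses are not given: they have to be found in the camera images.
- hook_rod: bent rod, loose, 0.14 kg. Orange handle 76 x 14 x 24 mm (x, y, z); origin at the handle's centre, where it is best gripped across its 14 mm width from above. Steel rod of 8 mm diameter on the handle's axis: a 26 mm stub behind (-x) and in front (+x) straight to x = 150 mm, where it bends square down (-z) for 88 mm to a black ball tip. Under load the rod can twist a little in a weak grip, so grip it hard
- rod_tip (a point): centre of the rod's black ball tip, 14 mm in diameter, at (150, 0, -88) mm in the rod's frame, the lowest part of the rod (ball bottom at z = -95 mm)
- stand: fixed rod stand: dark foot plate 135 x 85 mm, origin at the centre of its underside, x along the rod that hangs in it (the leg hangs beyond the +x end); two aluminium uprights 8 mm thick at x = -52 and +52 mm, each ending in a V fork, open to the top, 90 degrees, lowest point at z = 116 mm, arms up to z = 134 mm, mouth 36 mm wide. The handle hangs between the uprights with about 10 mm of play to each side, the round rod ends lie in the forks, the leg hangs straight down
- cradle (a point): where the centre of the handle lies when the rod hangs in the stand: above the stand's centre, z = 122 mm; its x axis is the rod's x axis
- gas_unit: fixed gas control unit, origin at its underside, x pointing away from the robot side. Grey valve box with its top at z = 50 mm, from x = -50 to +75 mm, 150 mm wide, on it the lever; behind it a white housing 170 mm wide, 170 mm high, front face at x = +75 mm (the two gauges stand out to x = 67 mm at z = 104 to 146 mm, y = -66 to 66 mm)
- lever_mid (a point): centre of the red upright lever plate, which is 8 mm thick (along the unit's x), 36 mm wide (y), and reaches from z = 52 to 86 mm; its axes are the unit's axes. It starts at x between -6 and +20 mm in the unit's frame
- shield: fixed clear splash shield with yellow top rail, 234 mm wide, 9 mm thick at the rail, 130 mm high, origin at the middle of its underside; stands square to the unit's x axis, 80 mm in front (-x) of the unit's origin
- standard_a: white bottle with white cap, 37 mm diameter, 88 mm high, loose bystander, origin under its centre
- standard_b: white bottle with yellow cap, 37 mm diameter, 88 mm high, loose bystander, origin under its centre
- film_roll: white roll, 62 mm diameter, 50 mm high, loose bystander, origin under its centre
- petri_dish: round dish, 90 mm diameter, 17 mm high, loose bystander, origin under its centre
- timer: white bench timer 39 x 68 x 62 mm, loose bystander, origin under its centre
- lever: the lever; origin 19 mm under lever_mid. Closes by sliding along the unit's -x, to the shield, against 1.5 N of friction; no spring, stays where left. Its closed end is a rigid stop in the box, set differently each time, lever centre at some unit x between -20 and -34 mm (the green marks on the box only show this zone): find it by feel

How it is judged:
On the way:
1. the rod's tip, behind the lever, keeps pulling the lever against its stop (in the closed zone) with more than 4 N for 0.6 s; away from the stop the lever yields to 1.5 N (x of lever_mid in the frame of gas_unit below -0.0185 m and contact force between hook_rod and lever above 4 N and x of rod_tip in the frame of lever_mid above 0.006 m and z of rod_tip in the frame of lever_mid below 0.022 m), for 0.6 s.
At the end, for the whole second after the job is handed in: The lever rests in its closed zone (centre at x < -18.5 mm in the unit's frame); the rod hangs still in both forks, the right way round: handle centre within 16 mm (plan) and 5 mm (height) of the cradle point, within 0.15 rad of the stand's line, leg down within 0.25 rad (x of lever_mid in the frame of gas_unit below -0.0185 m and horizontal distance between hook_rod and cradle below 0.016 m and z of hook_rod in the frame of cradle between -0.005 and 0.005 m and angle between the x axis of hook_rod and the x axis of cradle, either way round below 0.15 rad and x of rod_tip in the frame of cradle above 0.1 m and angle between hook_rod's own z axis and vertical below 0.25 rad and linear speed of hook_rod below 0.03 m/s); the robot touches nothing.
It fails at once if the rod presses the lever with more than 15 N (contact force between hook_rod and lever above 15 N).
It fails at once if the gripper or arm touches the lever (contact force between any of the fingers, the arm and lever above 0.3 N).
It fails at once if anything knocks the shield with more than 5 N (contact force between anything else and shield above 5 N).
It fails at once if a bystander is moved by more than 15 mm (distance of any of standard_a, standard_b, film_roll, petri_dish, timer from where it was at the start of the episode above 0.015 m).
It also fails if it takes over 64 s, if anything falls off the work surface, if the arm or the gripper's body presses on something with over 40 N, if the wrist force passes 120 N, or if a joint passes its speed limit or range.

## Working session

There is one attempt and no reset: what is moved stays moved. The work goes in short steps, Python scripts to look and compute and a tool call to move; the robot and the scene stay as the last step left them, time stands still between calls to the robot, and variables do not carry over. Pictures are saved under pics/ and viewed, at most 10 in all, crops included, and the job is handed in when it is done.

Besides the shell and the picture viewer there is one more tool, called after "Emit:" as a command line: name --pt "numbers of a row" for each row, then --argument value for the rest. servo_tool: Moves the arm, as the interface text tells. Its arguments: {"type":"object","properties":{"plan":{"type":"array","items":{"type":"array","items":{"type":"number"}}},"force":{"type":"number"}},"required":["plan"]}

```bash
mkdir -p pics; ls; python3 - <<'E'
from workcell import bot
import cv2, numpy as np
s=bot.observe(); print(s)
for n in("scene","side"):
    f=bot.grab_frame(n); cv2.imwrite(f"pics/{n}0.png",f["frame"]); print(n,f["mtx"],f["k1"],f["R"],f["t"])
    np.savez(f"{n}0.npz",**f)
f=bot.grab_frame("wrist");cv2.imwrite("pics/wrist0.png",f["frame"]);print(f["T_tool_cam"],f["mtx"],f["k1"])
E
```

```text
pics
{'clock': 0.0, 'qpos': array([-0.07018982,  0.5220308 , -0.03633186,  1.5999865 ,  0.0211807 ,
        1.02107961, -0.11282803]), 'qd': array([-0.00042774, -0.00111114, -0.0018747 ,  0.00070517,  0.00122427,
        0.00095024,  0.00140436]), 'joint_efforts': array([-4.24098413e-03, -9.27110124e+01,  1.97758444e+00, -3.69928443e+01,
        1.76317629e-02,  8.19846697e-03, -6.58496788e-05]), 'position': array([ 6.24675395e-01, -3.40518068e-05,  2.30722907e-01]), 'tool_rot': array([-3.14047413e+00,  6.01839249e-05,  1.57074157e+00]), 'force': array([0.64849227, 0.16970668, 0.70086392]), 'moment': array([-0.02847678, -0.01515531, -0.01262939]), 'finger_force': 0.0, 'grip_width': 0.0850793868055385}
scene [[375.43028114   0.         254.56465549]
 [  0.         375.43028114 193.82303853]
 [  0.           0.           1.        ]] -0.005283529720415975 [[-0.77291101 -0.63439922  0.01209118]
 [-0.45480474  0.54061581 -0.70773385]
 [ 0.44244912 -0.5525144  -0.70637568]] [0.46605175 0.25087281 0.94705162]
side [[363.42710472   0.         252.33844267]
 [  0.         363.42710472 184.26686244]
 [  0.           0.           1.        ]] -0.07265367680581934 [[-0.8815171  -0.47198794  0.01244932]
 [-0.24982452  0.44389123 -0.86055115]
 [ 0.40064362 -0.7617007  -0.50921188]] [0.51178433 0.16832266 0.92046542]
[[ 3.32593147e-05 -9.45489933e-01 -3.25651324e-01  8.38339638e-02]
 [ 9.99999825e-01 -1.60952433e-04  5.69437925e-04  1.55349072e-03]
 [-5.90812199e-04 -3.25651286e-01  9.45489763e-01 -1.42603114e-01]
 [ 0.00000000e+00  0.00000000e+00  0.00000000e+00  1.00000000e+00]] [[269.23600329   0.         253.50641295]
 [  0.         269.23600329 193.98019865]
 [  0.           0.           1.        ]] -0.042718655875923564
```

View pics/scene0.png

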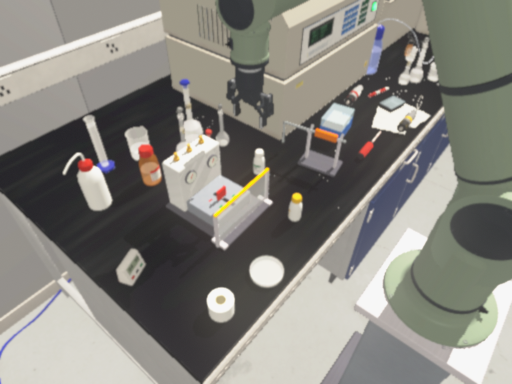

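View pics/side0.png

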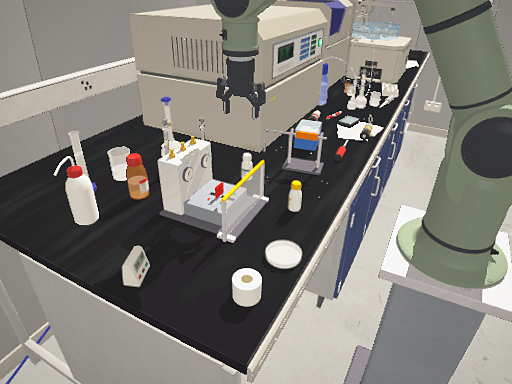

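View pics/wrist0.png

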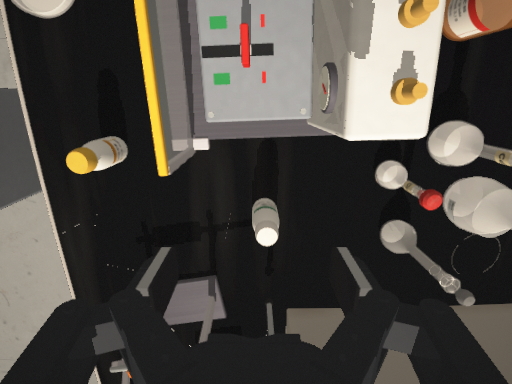

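The wrist view shows the unit with its x axis roughly along world +x: rail at columns 135–165, lever at (245,45), green marks at (218,22) and (221,78). The scene and side views show the stand near (320,150) and (303,150), with the orange handle hanging in it.

```bash
cat > h.py <<'E'
import numpy as np, cv2
from scipy.spatial.transform import Rotation as Ro
from workcell import bot
def ray(f,uv,tcp=None):
    """camera centre and ray directions (world) of pixels uv"""
    uv=np.atleast_2d(np.array(uv,float))
    d=np.array([f["k1"],0,0,0,0.])
    p=cv2.undistortPoints(uv[:,None],np.array(f["mtx"]),d)[:,0]
    p=np.c_[p,np.ones(len(p))]
    if "R" in f:
        R=np.array(f["R"]); return -R.T@f["t"], p@R
    T=np.array(f["T_tool_cam"]); Rt=Ro.from_euler("xyz",tcp[1]).as_matrix()
    return tcp[0]+Rt@T[:3,3], p@(Rt@T[:3,:3]).T
def at(f,uv,z,tcp=None):
    c,d=ray(f,uv,tcp); return c+d*((z-c[2])/d[:,2])[:,None]
def wrist(name):
    s=bot.observe(); f=bot.grab_frame("wrist"); tcp=(s["position"],s["tool_rot"])
    cv2.imwrite(f"pics/{name}.png",f["frame"]); np.savez(name,p=tcp[0],r=tcp[1],**f)
    return f,tcp
def load(name):
    f=dict(np.load(name+".npz")); return f,((f["p"],f["r"]) if "p" in f else None)
E
python3 - <<'E'
from h import *
f,_=load("scene0")
g,_=load("side0")
for n,F,uv in(("scene",f,[(302,163),(330,173),(345,155),(316,148)]),("side",g,[(284,164),(320,172),(328,156),(291,147)])): print(n,at(F,uv,0.0).round(3))
print("handle",at(f,[(327,135)],.134),at(g,[(306,141)],.122))
s0=bot.observe()
w=dict(bot.grab_frame("wrist")); tcp=(s0["position"],s0["tool_rot"])
np.savez("wrist0",p=tcp[0],r=tcp[1],**w)
print("rail",at(w,[(139,0),(163,172)],.130,tcp).round(4), at(f,[(216,240),(269,173)],.13).round(3))
print("lever top",at(w,[(245,25),(245,67)],.086,tcp).round(4))
print("box edge z50",at(w,[(204,122),(311,117),(196,0)],.05,tcp).round(4))
print("marks",at(w,[(218,22),(221,78),(263,20),(264,77)],.05,tcp).round(4))
for n,F,(x,y,a,b) in(("a",f,(280,110,80,70)),("b",g,(265,110,80,70))):
    cv2.imwrite(f"pics/c{n}.png",cv2.resize(F["frame"][y:y+b,x:x+a],None,fx=5,fy=5,interpolation=cv2.INTER_CUBIC))
a=cv2.imread("pics/ca.png");b=cv2.imread("pics/cb.png");cv2.imwrite("pics/c.png",np.hstack([a,b]))
E
```

```text
scene [[ 0.552 -0.197  0.   ]
 [ 0.45  -0.215  0.   ]
 [ 0.46  -0.332  0.   ]
 [ 0.561 -0.3    0.   ]]
side [[ 0.57  -0.224  0.   ]
 [ 0.435 -0.231  0.   ]
 [ 0.45  -0.369  0.   ]
 [ 0.606 -0.373  0.   ]]
handle [[ 0.48978125 -0.22211601  0.134     ]] [[ 0.48408605 -0.19266857  0.122     ]]
rail [[0.5363 0.1613 0.13  ]
 [0.5418 0.0217 0.13  ]] [[0.472 0.307 0.13 ]
 [0.522 0.036 0.13 ]]
lever top [[0.6184 0.1532 0.086 ]
 [0.618  0.1164 0.086 ]]
box edge z50 [[0.5685 0.0613 0.05  ]
 [0.6932 0.067  0.05  ]
 [0.5666 0.1856 0.05  ]]
marks [[0.5888 0.1648 0.05  ]
 [0.5901 0.1092 0.05  ]
 [0.6364 0.1666 0.05  ]
 [0.6381 0.1101 0.05  ]]
```

View pics/c.png

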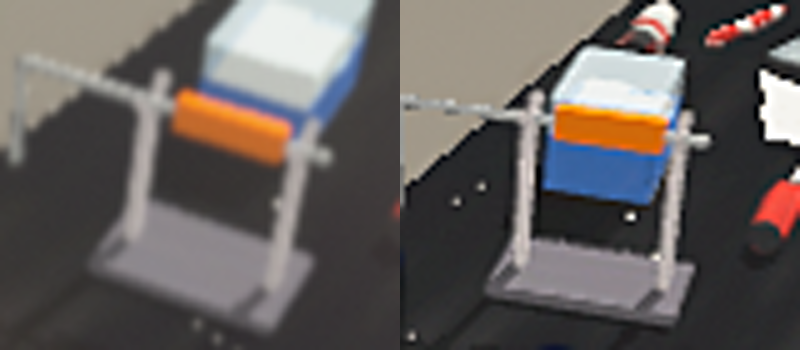

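Crops show the handle clearly, hanging between the uprights: scene ends at about (315.6,132) and (338,138.6), side ends at about (296,135) and (318,136.6). The leg points away from the robot (+x).

```bash
python3 - <<'E'
from h import *
f,_=load("scene0"); g,_=load("side0")
print(at(f,[(315.6,132),(338,138.6),(284,122)],.122).round(3),at(g,[(296,135.3),(318,136.6)],.122).round(3))
print("foot",at(f,[(298,163),(334,175.6),(342.6,162),(311,150)],.008).round(3),at(g,[(282.4,169),(321,174),(324,163),(287,158)],.008).round(3))
E
```

```text
[[ 0.534 -0.227  0.122]
 [ 0.46  -0.244  0.122]
 [ 0.647 -0.207  0.122]] [[ 0.531 -0.221  0.122]
 [ 0.462 -0.248  0.122]]
foot [[ 0.558 -0.18   0.008]
 [ 0.43  -0.204  0.008]
 [ 0.443 -0.284  0.008]
 [ 0.563 -0.269  0.008]] [[ 0.554 -0.172  0.008]
 [ 0.423 -0.205  0.008]
 [ 0.441 -0.289  0.008]
 [ 0.574 -0.26   0.008]]
```

Emit:
servo_tool --pt "8.5 -2.4 -1.3 -0.2 0 0 7.8" --pt "8.5 -4.7 -2.6 -0.5 0 0 15.6" --pt "8.5 -7.1 -3.9 -0.8 0 0 23.4" --pt "8.5 -9.4 -5.2 -1 0 0 31.2" --pt "8.5 -11.8 -6.4 -1 0 0 39" --pt "8.5 -14.1 -7.7 -1 0 0 46.8" --pt "8.5 -16.5 -9 -1 0 0 54.6" --pt "8.5 -18.8 -10.2 -1 0 0 62.4" --pt "8.5 -21.2 -11.5 -1 0 0 70.2" --pt "8.5 -23.5 -12.8 -1 0 0 78"

```text
clock: 1.2
position: [0.4963, -0.2359, 0.2413]
tool_rot: [-3.142, 0.0, 0.204]
force: [0.7, 1.0, -0.0]
grip_width: 0.0848
finger_force: 0.0
```

```bash
python3 - <<'E'
from h import *
f,t=wrist("w1"); print(t)
E
```

```text
(array([ 0.49631   , -0.23593438,  0.24129279]), array([-3.14153625e+00,  1.48185789e-05,  2.03721605e-01]))
```

View pics/w1.png

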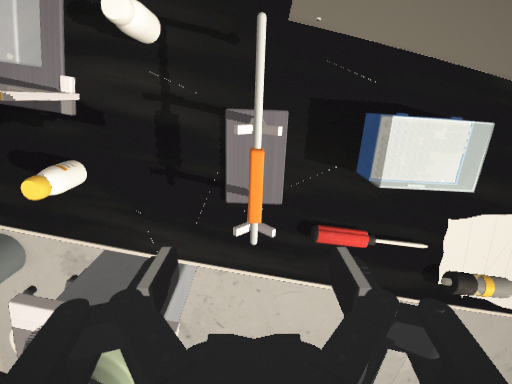

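The rod runs from its bend at (262,16) to the stub end at (254,242); the handle spans rows 149–223 around column 256. There is space for the fingers on both sides.

```bash
python3 - <<'E'
from h import *
f,t=load("w1")
P=at(f,[(257,149),(255.5,223)],.134,t); r=at(f,[(262,16),(254,242)],.122,t); fo=at(f,[(226,111),(288,111),(282,204),(224,203)],.008,t)
print(P.round(4),P.mean(0).round(4),np.linalg.norm(P[0]-P[1]))
print(r.round(4),np.linalg.norm(r[0]-r[1]), "yaw",np.arctan2(*(r[0]-r[1])[1::-1]))
print(fo.round(4),fo.mean(0))
R=Ro.from_euler("xyz",t[1]).as_matrix()
print("tool shift", (R.T@(P.mean(0)-[0,0,.031]-t[0])).round(4))
print("uprights",at(f,[(237,129),(280,129),(236,231),(273,231)],.134,t).round(4))
E
```

```text
[[ 0.5399 -0.2308  0.134 ]
 [ 0.4658 -0.2448  0.134 ]] [ 0.5029 -0.2378  0.134 ] 0.0755091563298815
[[ 0.6504 -0.212   0.122 ]
 [ 0.4375 -0.2492  0.122 ]] 0.21611873969678463 yaw 0.17278838244874756
[[ 0.5613 -0.1854  0.008 ]
 [ 0.5781 -0.2668  0.008 ]
 [ 0.4467 -0.2902  0.008 ]
 [ 0.4307 -0.205   0.008 ]] [ 0.50418594 -0.23683364  0.008     ]
tool shift [0.006  0.0032 0.1383]
uprights [[ 0.5541 -0.2092  0.134 ]
 [ 0.562  -0.2475  0.134 ]
 [ 0.4528 -0.227   0.134 ]
 [ 0.4605 -0.2644  0.134 ]]
```

Emit:
servo_tool --pt "8.5 0.6 0.3 4 0 0 1.5" --pt "8.5 0.6 0.3 8 0 0 1.5" --pt "8.5 0.6 0.3 11 0 0 1.5" --pt "8.5 0.6 0.3 13 0 0 1.5" --pt "8.5 0.6 0.3 13.8 0 0 1.5" --pt "8.5 0.6 0.3 13.8 0 0 1.5" --force 100

```text
clock: 1.85
position: [0.5032, -0.2366, 0.1027]
tool_rot: [-3.141, 0.001, 0.183]
force: [0.1, 0.4, 0.4]
grip_width: 0.0849
finger_force: 0.0
```

Emit:
servo_tool --pt "1 0 0 0 0 0 0" --pt "1 0 0 0 0 0 0" --pt "1 0 0 0 0 0 0" --pt "1 0 0 0 0 0 0" --pt "1 0 0 0 0 0 0" --pt "1 0 0 0 0 0 0" --pt "1 0 0 0 0 0 0" --pt "1 0 0 0 0 0 0" --force 100

```text
clock: 2.65
position: [0.5036, -0.2366, 0.1037]
tool_rot: [-3.141, -0.0, 0.183]
force: [-1.6, 2.5, 7.0]
grip_width: 0.0126
finger_force: 97.4
```

Emit:
servo_tool --pt "1 0 0 -1 0 0 0" --pt "1 0 0 -3 0 0 0" --pt "1 0 0 -6 0 0 0" --pt "1 0 0 -9 0 0 0" --pt "1 0 0 -12 0 0 0" --pt "1 0 0 -15 0 0 0" --pt "1 0 0 -16 0 0 0" --pt "1 0 0 -16 0 0 0"

```text
clock: 3.45
position: [0.5038, -0.2369, 0.2646]
tool_rot: [3.141, -0.002, 0.183]
force: [0.0, 0.2, -1.9]
grip_width: 0.0125
finger_force: 97.6
```

```bash
python3 - <<'E'
from h import *
# TCP (0.503,-0.237,0.264) -> handle over (0.498,0.131), yaw .183->.03
s=bot.observe(); print(s["position"],s["tool_rot"],s["force"])
R=Ro.from_euler("xyz",s["tool_rot"]).as_matrix()
print(R.T@(np.array([.490,.131,.264])-s["position"]))
E
```

```text
[ 0.50383159 -0.23687223  0.26457059] [ 3.14067333e+00 -2.02468600e-03  1.83253142e-01] [ 0.02409627  0.21457009 -1.85460635]
[ 5.34358019e-02 -3.64233602e-01  3.43934245e-04]
```

Emit:
servo_tool --pt "1 0.3 -2 0 0 0 0.9" --pt "1 0.8 -6 0 0 0 1.8" --pt "1 1.4 -10 0 0 0 2.7" --pt "1 2 -14 0 0 0 3.6" --pt "1 2.6 -18 0 0 0 4.5" --pt "1 3.3 -23 0 0 0 5.4" --pt "1 4 -28 0 0 0 6.3" --pt "1 4.6 -32 0 0 0 7.2" --pt "1 5.1 -35 0 0 0 8" --pt "1 5.3 -36.4 0 0 0 8.8"

```text
clock: 4.45
position: [0.4881, 0.1339, 0.2618]
tool_rot: [3.141, 0.002, 0.033]
force: [0.2, -0.8, -0.9]
grip_width: 0.0123
finger_force: 97.7
```

Emit:
servo_tool --pt "1 0 0 0 0 0 0" --pt "1 0 0 0 0 0 0" --pt "1 0 0 0 0 0 0"

```text
clock: 4.75
position: [0.4891, 0.1297, 0.2628]
tool_rot: [3.141, 0.001, 0.029]
force: [-0.6, -0.4, -1.5]
grip_width: 0.0122
finger_force: 97.7
```

```bash
python3 - <<'E'
from h import *
f,t=wrist("w2"); print(t)
s=bot.grab_frame("side"); np.savez("side2",**s); k=bot.grab_frame("scene"); np.savez("scene2",**k)
a=s["frame"][100:250,150:290]; b=k["frame"][100:250,130:300]
cv2.imwrite("pics/s2.png",cv2.resize(np.hstack([a,b]),None,fx=2.5,fy=2.5,interpolation=cv2.INTER_CUBIC))
E
```

```text
(array([0.48913049, 0.12969688, 0.26278323]), array([3.14095991e+00, 8.22921313e-04, 2.85157815e-02]))
```

View pics/w2.png

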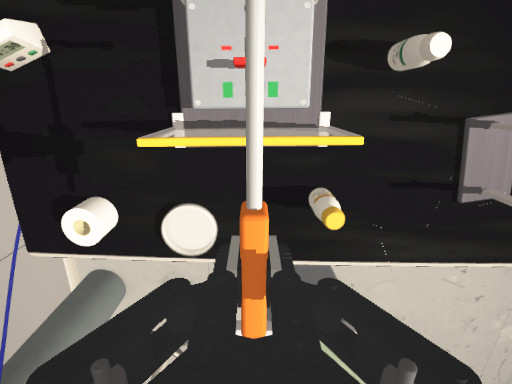

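View pics/s2.png

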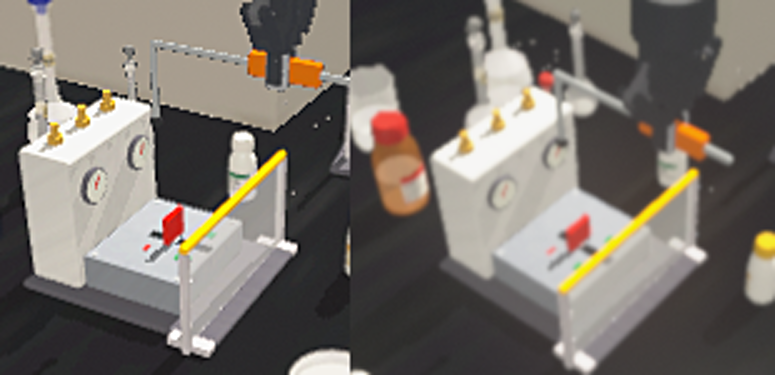

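The rail runs from (138,142) to (363,141). The red marks are at (227,48) and (273,48), the green ones at (228,90) and (273,89), and the lever's top edge is near row 62. The side and scene crops show the leg vertical, with the tip at about (212,146) and (215,157).

```bash
python3 - <<'E'
from h import *
f,t=load("w2"); g,_=load("side2"); k,_=load("scene2")
c1,d1=ray(g,[(212,146)]); c2,d2=ray(k,[(214.8,156.8)])
A=np.c_[d1[0],-d2[0]]; s=np.linalg.lstsq(A,c2-c1,rcond=None)[0]
print("tip tri",(c1+s[0]*d1[0]).round(4),(c2+s[1]*d2[0]).round(4),"model",t[0]+Ro.from_euler("xyz",t[1]).as_matrix()@[.149,0,.0697])
print("rail",at(f,[(138,142),(363,141)],.13,t).round(4))
print("marks",at(f,[(227,48),(273,48),(228,90),(273,89)],.05,t).round(4))
# lever red pixels
for F,T,n in((f,t,"w2"),load("wrist0")+("w0",)):
    hsv=cv2.cvtColor(F["frame"],cv2.COLOR_BGR2HSV); m=cv2.inRange(hsv,(0,170,90),(6,255,255))|cv2.inRange(hsv,(174,170,90),(180,255,255))
    N,_,st,ce=cv2.connectedComponentsWithStats(m)
    for q in range(1,N):
        if st[q,4]>15 and ce[q][1]<100: print(n,st[q],ce[q].round(1),at(F,[ce[q]],.086,T).round(4))
E
```

```text
tip tri [0.6243 0.1481 0.2075] [0.6218 0.1472 0.206 ] model [0.63801379 0.13389943 0.19296065]
rail [[0.5328 0.2489 0.13  ]
 [0.5403 0.0189 0.13  ]]
marks [[0.635  0.1651 0.05  ]
 [0.6366 0.1104 0.05  ]
 [0.5877 0.1638 0.05  ]
 [0.5904 0.1081 0.05  ]]
w2 [222  47   9   2  18] [226.   47.5] [[0.6294 0.1628 0.086 ]]
w2 [269  46   9   3  27] [273.  47.] [[0.6313 0.1126 0.086 ]]
w2 [234  57  11  11 110] [239.2  61.6] [[0.6158 0.1485 0.086 ]]
w2 [ 5 63  8  4 18] [ 8.6 64.2] [[0.6111 0.4082 0.086 ]]
w0 [468   0  22  31 241] [475.  16.] [[0.8393 0.1658 0.086 ]]
w0 [261  15   3  12  36] [262.   20.5] [[0.6343 0.157  0.086 ]]
w0 [241  24   9  43 328] [244.8  45.1] [[0.618  0.1359 0.086 ]]
w0 [262  72   4  11  38] [263.3  77.1] [[0.6361 0.1071 0.086 ]]
```

```bash
python3 - <<'E'
from h import *
t=load("w2")[1]; P=t[0]+Ro.from_euler("xyz",t[1]).as_matrix()@[.149,0,.0697]; B=P+[0,0,.088]
o=[]
for n in("side2","scene2"):
    F,_=load(n)
    for X in(P,B):
        print(n,cv2.projectPoints(X[None],cv2.Rodrigues(F["R"])[0],F["t"],F["mtx"],np.array([F["k1"],0,0,0,0]))[0].round(1).ravel())
    u,v=cv2.projectPoints(P[None],cv2.Rodrigues(F["R"])[0],F["t"],F["mtx"],np.array([F["k1"],0,0,0,0]))[0].ravel().astype(int)
    o.append(cv2.resize(F["frame"][v-45:v+20,u-30:u+35],None,fx=6,fy=6,interpolation=cv2.INTER_NEAREST)); cv2.drawMarker(o[-1],(183,273),(255,0,255),0,20)
cv2.imwrite("pics/tip.png",np.hstack(o))
E
```

```text
side2 [210.9 147.9]
side2 [209.4 116.8]
scene2 [214.2 155.7]
scene2 [212.  128.8]
```

View pics/tip.png

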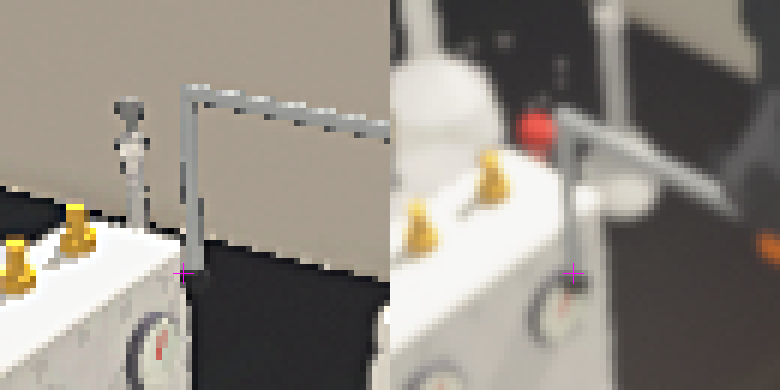

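The model tip matches the pictures within 1.5 px, so I'll lower the tip behind the lever.

Emit:
servo_tool --pt "1 0.5 0 0 0 0 0" --pt "1 1 -0.2 0 0 0 0" --pt "1 1 -0.2 2 0 0 0" --pt "1 1 -0.2 5 0 0 0" --pt "1 1 -0.2 8 0 0 0" --pt "1 1 -0.2 10 0 0 0" --pt "1 1 -0.2 11.5 0 0 0" --pt "1 1 -0.2 12.3 0 0 0" --pt "1 1 -0.2 12.3 0 0 0" --pt "1 1 -0.2 12.3 0 0 0"

```text
clock: 5.9
position: [0.4996, 0.1332, 0.1408]
tool_rot: [-3.141, -0.001, 0.03]
force: [-0.1, 0.4, -0.6]
grip_width: 0.0122
finger_force: 97.7
```

```bash
python3 - <<'E'
from h import *
s=bot.observe(); t=(s["position"],s["tool_rot"]); print(t,s["force"])
P=t[0]+Ro.from_euler("xyz",t[1]).as_matrix()@[.149,0,.0697]; print(P)
g=bot.grab_frame("side"); k=bot.grab_frame("scene")
cv2.imwrite("pics/s3.png",cv2.resize(np.hstack([g["frame"][150:230,170:270],k["frame"][150:230,180:280]]),None,fx=4,fy=4,interpolation=cv2.INTER_CUBIC))
E
```

```text
(array([0.49962742, 0.13323683, 0.14078538]), array([-3.14143269e+00, -5.15849787e-04,  2.95734286e-02])) [-0.05171575  0.3648341  -0.63410698]
[0.64859785 0.13765483 0.07116226]
```

View pics/s3.png

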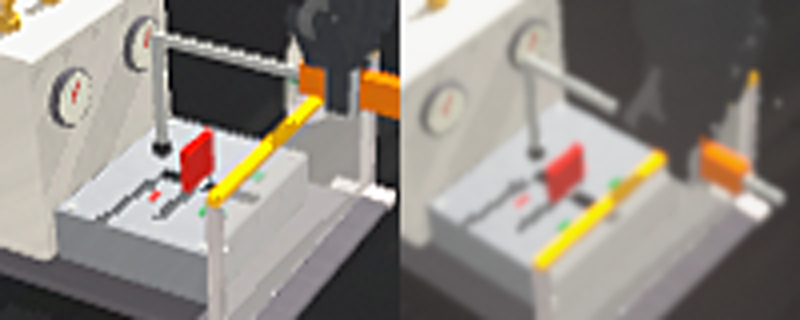

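Pictures: the tip (162,148 in the left crop) stands behind the lever plate, mid-height. Now I'll pull slowly.

Emit:
servo_tool --pt "1 -0.4 0 0 0 0 0" --pt "1 -0.8 0 0 0 0 0" --pt "1 -1.2 0 0 0 0 0" --pt "1 -1.5 0 0 0 0 0" --pt "1 -1.8 0 0 0 0 0" --pt "1 -2.1 0 0 0 0 0" --pt "1 -2.4 0 0 0 0 0" --pt "1 -2.7 0 0 0 0 0" --pt "1 -3 0 0 0 0 0" --pt "1 -3 0 0 0 0 0"

```text
clock: 7.0
position: [0.4688, 0.1323, 0.1403]
tool_rot: [3.142, 0.0, 0.03]
force: [0.7, 0.4, -1.7]
grip_width: 0.0121
finger_force: 97.7
```

Emit:
servo_tool --pt "1 -0.1 0 0 0 0 0" --pt "1 -0.2 0 0 0 0 0" --pt "1 -0.3 0 0 0 0 0" --pt "1 -0.4 0 0 0 0 0" --pt "1 -0.5 0 0 0 0 0" --pt "1 -0.6 0 0 0 0 0"

```text
clock: 7.6
position: [0.4631, 0.1321, 0.1403]
tool_rot: [-3.142, 0.0, 0.03]
force: [1.0, -0.2, -2.3]
grip_width: 0.0127
finger_force: 97.7
```

Emit:
servo_tool --pt "1 -0.1 0 0 0 0 0" --pt "1 -0.2 0 0 0 0 0" --pt "1 -0.3 0 0 0 0 0"

```text
clock: 7.9
position: [0.4601, 0.132, 0.1403]
tool_rot: [-3.142, -0.0, 0.03]
force: [1.3, 0.2, -2.9]
grip_width: 0.0127
finger_force: 97.7
```

Emit:
servo_tool --pt "1 -0.1 0 0 0 0 0" --pt "1 -0.2 0 0 0 0 0"

```text
clock: 8.1
position: [0.4582, 0.1319, 0.1403]
tool_rot: [3.142, -0.0, 0.03]
force: [1.6, -0.7, -2.5]
grip_width: 0.0127
finger_force: 97.7
```

Emit:
servo_tool --pt "1 -0.1 0 0 0 0 0" --pt "1 -0.2 0 0 0 0 0"

```text
clock: 8.3
position: [0.4562, 0.1319, 0.1403]
tool_rot: [3.142, -0.0, 0.03]
force: [1.6, -0.5, -2.3]
grip_width: 0.0122
finger_force: 97.7
```

Still free, at about x_u -22.5 mm. I'll carry on in single millimetres.

Emit:
servo_tool --pt "1 -0.1 0 0 0 0 0" --pt "1 -0.1 0 0 0 0 0"

```text
clock: 8.5
position: [0.4551, 0.1318, 0.1403]
tool_rot: [3.142, 0.0, 0.03]
force: [-0.1, 0.5, -1.2]
grip_width: 0.0125
finger_force: 97.7
```

Emit:
servo_tool --pt "1 -0.1 0 0 0 0 0" --pt "1 -0.1 0 0 0 0 0"

```text
clock: 8.7
position: [0.4541, 0.1318, 0.1403]
tool_rot: [3.142, 0.0, 0.03]
force: [0.3, -0.3, -2.0]
grip_width: 0.0127
finger_force: 97.7
```

Emit:
servo_tool --pt "1 -0.1 0 0 0 0 0" --pt "1 -0.1 0 0 0 0 0"

```text
clock: 8.9
position: [0.4531, 0.1318, 0.1403]
tool_rot: [-3.142, 0.0, 0.03]
force: [1.3, -0.0, -1.7]
grip_width: 0.0124
finger_force: 97.7
```

Emit:
servo_tool --pt "1 -0.1 0 0 0 0 0" --pt "1 -0.1 0 0 0 0 0"

```text
clock: 9.1
position: [0.4521, 0.1317, 0.1403]
tool_rot: [3.142, 0.0, 0.03]
force: [1.2, 0.2, -1.6]
grip_width: 0.0125
finger_force: 97.6
```

Emit:
servo_tool --pt "1 -0.1 0 0 0 0 0" --pt "1 -0.1 0 0 0 0 0"

```text
clock: 9.3
position: [0.4511, 0.1317, 0.1403]
tool_rot: [3.142, 0.0, 0.03]
force: [0.8, -0.3, -1.6]
grip_width: 0.0125
finger_force: 97.6
```

Emit:
servo_tool --pt "1 -0.1 0 0 0 0 0" --pt "1 -0.1 0 0 0 0 0"

```text
clock: 9.5
position: [0.4502, 0.1317, 0.1403]
tool_rot: [-3.142, -0.0, 0.03]
force: [2.4, 0.3, -2.6]
grip_width: 0.0125
finger_force: 97.6
```

Emit:
servo_tool --pt "1 -0.1 0 0 0 0 0" --pt "1 -0.1 0 0 0 0 0"

```text
clock: 9.7
position: [0.4498, 0.1318, 0.1404]
tool_rot: [-3.141, -0.001, 0.03]
force: [5.0, 0.8, -3.7]
grip_width: 0.0125
finger_force: 97.4
```

Stop felt, at about 4 N/mm. I'll add half a millimetre.

Emit:
servo_tool --pt "1 -0.05 0 0 0 0 0" --pt "1 -0.05 0 0 0 0 0" --pt "1 -0.05 0 0 0 0 0"

```text
clock: 10.0
position: [0.4497, 0.1318, 0.1405]
tool_rot: [-3.141, -0.002, 0.03]
force: [7.4, -0.3, -5.4]
grip_width: 0.0123
finger_force: 97.4
```

```bash
python3 - <<'E'
from h import *
for _ in range(4): print(bot.observe()["force"].round(1)); bot.grab_frame("side")
E
```

```text
[ 7.4 -0.3 -5.4]
[ 7.4  0.  -5.2]
[ 6.7  0.  -5.2]
[ 8.  -0.4 -5. ]
```

Emit:
servo_tool --pt "1 0 0 0 0 0 0" --pt "1 0 0 0 0 0 0" --pt "1 0 0 0 0 0 0" --pt "1 0 0 0 0 0 0" --pt "1 0 0 0 0 0 0" --pt "1 0 0 0 0 0 0" --pt "1 0 0 0 0 0 0"

```text
clock: 10.9
position: [0.4496, 0.1318, 0.1405]
tool_rot: [-3.141, -0.002, 0.03]
force: [7.9, 0.4, -4.7]
grip_width: 0.0128
finger_force: 97.4
```

Emit:
servo_tool --pt "1 0 0 0 0 0 0" --pt "1 0 0 0 0 0 0" --pt "1 0 0 0 0 0 0" --pt "1 0 0 0 0 0 0" --pt "1 0 0 0 0 0 0" --pt "1 0 0 0 0 0 0" --pt "1 0 0 0 0 0 0"

```text
clock: 11.6
position: [0.4496, 0.1318, 0.1405]
tool_rot: [-3.141, -0.002, 0.029]
force: [7.7, 0.2, -6.1]
grip_width: 0.0122
finger_force: 97.4
```

```bash
python3 - <<'E'
from h import *
g=bot.grab_frame("side"); k=bot.grab_frame("scene")
cv2.imwrite("pics/s4.png",cv2.resize(np.hstack([g["frame"][150:230,170:270],k["frame"][150:230,180:280]]),None,fx=4,fy=4,interpolation=cv2.INTER_CUBIC))
E
```

```text
(no output)
```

View pics/s4.png

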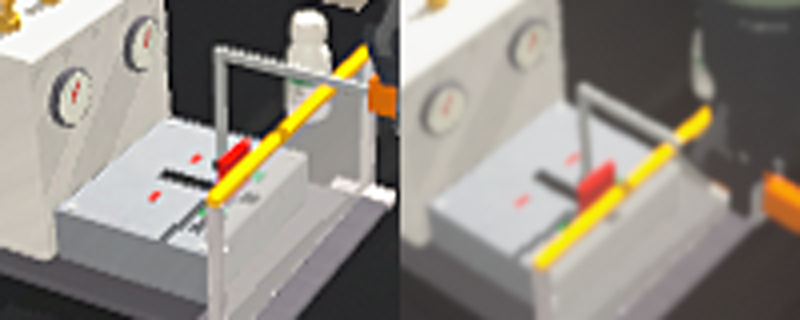

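Viewed: the lever stands on the green marks near the rail, with the tip behind it. Now I'll back off and lift.

Emit:
servo_tool --pt "1 0.3 0 0 0 0 0" --pt "1 0.8 0 0 0 0 0" --pt "1 1.5 0 0 0 0 0" --pt "1 2 0 0 0 0 0" --pt "1 2 0 -2 0 0 0" --pt "1 2 0 -5 0 0 0" --pt "1 2 0 -8 0 0 0" --pt "1 2 0 -11 0 0 0" --pt "1 2 0 -12.5 0 0 0" --pt "1 2 0 -12.5 0 0 0"

```text
clock: 12.7
position: [0.4697, 0.1325, 0.2671]
tool_rot: [-3.14, -0.003, 0.029]
force: [0.4, 0.7, -1.8]
grip_width: 0.0125
finger_force: 97.7
```

```bash
python3 - <<'E'
from h import *
s=bot.observe(); print(s["position"],s["tool_rot"],s["force"])
R=Ro.from_euler("xyz",s["tool_rot"]).as_matrix()
print(R.T@(np.array([.5036,-.2366,.264])-s["position"]), np.degrees(s["tool_rot"][2]-.183))
# rod in the wrist picture: before (w2) and now
f,t=wrist("w5"); g,_=load("w2")
for F in(g,f):
    hsv=cv2.cvtColor(F["frame"],cv2.COLOR_BGR2HSV); m=cv2.inRange(hsv,(5,180,120),(16,255,255))
    m[:180]=0; m[:,:200]=0; m[:,300:]=0
    y,x=np.nonzero(m); print("orange",x.min(),x.max(),y.min(),y.max(),x.mean(),y.mean())
    # bright steel columns at some rows
    for r in(100,170): 
        row=F["frame"][r,225:290].astype(int); q=np.nonzero((row.min(1)>110)&(np.ptp(row,axis=1)<20))[0]+225; print(r,q.min() if len(q) else None,q.max() if len(q) else None)
E
```

```text
[0.46974588 0.13247965 0.267121  ] [-3.14018087e+00 -2.89315584e-03  2.94143029e-02] [ 0.38986861  0.7312827  -1.81250033]
[0.0229757  0.36991978 0.00266524] -8.799812236884586
orange 240 268 201 338 252.69399612653325 268.7782440284054
100 225 289
170 246 262
orange 240 268 201 338 252.8415369958717 268.92124483963164
100 225 289
170 246 262
```

The rod hasn't shifted in the grip, so I'll return it over the stand.

Emit:
servo_tool --pt "1 0.1 2 0 0 0 -0.9" --pt "1 0.4 6 0 0 0 -1.8" --pt "1 0.6 10 0 0 0 -2.7" --pt "1 0.9 14 0 0 0 -3.6" --pt "1 1.1 18 0 0 0 -4.5" --pt "1 1.4 23 0 0 0 -5.4" --pt "1 1.7 28 0 0 0 -6.3" --pt "1 2 32 0 0 0 -7.2" --pt "1 2.2 35.5 0 0 0 -8" --pt "1 2.3 37 0.2 0 0 -8.8"

```text
clock: 13.75
position: [0.5018, -0.2405, 0.262]
tool_rot: [3.141, 0.002, 0.18]
force: [-0.1, 0.9, -1.1]
grip_width: 0.0123
finger_force: 97.9
```

Emit:
servo_tool --pt "1 0 0 0 0 0 0" --pt "1 0 0 0 0 0 0" --pt "1 0 0 0 0 0 0"

```text
clock: 14.05
position: [0.5027, -0.2358, 0.2627]
tool_rot: [-3.141, 0.001, 0.184]
force: [-0.5, 0.8, -0.9]
grip_width: 0.0125
finger_force: 97.9
```

```bash
python3 - <<'E'
from h import *
s=bot.observe(); print(s["force"])
R=Ro.from_euler("xyz",s["tool_rot"]).as_matrix()
print(R.T@(np.array([.5036,-.2366,.1045])-s["position"]), np.degrees(s["tool_rot"][2]-.183))
E
```

```text
[-0.47833591  0.76974412 -0.94103347]
[0.00089595 0.00110029 0.15824091] 0.06680295984863058
```

Emit:
servo_tool --pt "1 0.1 0.1 3 0 0 0" --pt "1 0.1 0.1 7 0 0 0" --pt "1 0.1 0.1 10 0 0 0" --pt "1 0.1 0.1 12.5 0 0 0" --pt "1 0.1 0.1 14 0 0 0" --pt "1 0.1 0.1 15 0 0 0" --pt "1 0.1 0.1 15.5 0 0 0" --pt "1 0.1 0.1 15.8 0 0 0" --pt "1 0.1 0.1 15.8 0 0 0"

```text
clock: 14.95
position: [0.5041, -0.2376, 0.1056]
tool_rot: [3.141, -0.0, 0.183]
force: [-0.0, -0.3, -1.0]
grip_width: 0.0125
finger_force: 97.9
```

Emit:
servo_tool --pt "1 0 -0.1 0.1 0 0 0" --pt "1 0 -0.1 0.15 0 0 0" --pt "1 0 -0.1 0.15 0 0 0"

```text
clock: 15.25
position: [0.5039, -0.2367, 0.1042]
tool_rot: [3.141, -0.001, 0.183]
force: [-0.1, 0.8, 2.8]
grip_width: 0.0125
finger_force: 98.5
```

Rod resting in the forks (the force has turned upwards). I'll open the gripper and back off.

Emit:
servo_tool --pt "1.6 0 0 0 0 0 0" --pt "2 0 0 0 0 0 0" --pt "3 0 0 0 0 0 0" --pt "5 0 0 0 0 0 0" --pt "8 0 0 0 0 0 0" --pt "8.5 0 0 0 0 0 0" --pt "8.5 0 0 0 0 0 0" --pt "8.5 0 0 0 0 0 0"

```text
clock: 16.05
position: [0.5037, -0.2367, 0.1038]
tool_rot: [-3.142, -0.0, 0.183]
force: [-0.5, -0.4, 0.5]
grip_width: 0.0848
finger_force: 0.0
```

Emit:
servo_tool --pt "8.5 0 0 -1 0 0 0" --pt "8.5 0 0 -3 0 0 0" --pt "8.5 0 0 -6 0 0 0" --pt "8.5 0 0 -9 0 0 0" --pt "8.5 0 0 -12 0 0 0" --pt "8.5 0 0 -13.7 0 0 0" --pt "8.5 0 0 -13.7 0 0 0" --pt "8.5 0 0 -13.7 0 0 0"

```text
clock: 16.85
position: [0.5036, -0.2366, 0.2411]
tool_rot: [3.141, -0.001, 0.183]
force: [-1.0, -0.1, -0.3]
grip_width: 0.085
finger_force: 0.0
```

```bash
python3 - <<'E'
from h import *
f,t=wrist("w6"); g,u=load("w1"); print(t)
for F,T in((g,u),(f,t)):
    hsv=cv2.cvtColor(F["frame"],cv2.COLOR_BGR2HSV); m=cv2.inRange(hsv,(5,180,120),(16,255,255))
    m[:120]=0; m[:,:200]=0; m[:,310:]=0
    c,(w,h),a=cv2.minAreaRect(np.argwhere(m)[:,::-1].astype(np.float32)); y,x=np.nonzero(m)
    P=cv2.boxPoints((c,(w,h),a)); W=at(F,P,.134,T)
    print(c,w,h,a,at(F,[c],.134,T).round(4)); e=W-np.roll(W,1,0); i=np.argmax(np.linalg.norm(e,axis=1)); print(np.linalg.norm(e[i]),np.arctan2(e[i][1],e[i][0]))
# lever via wrist-independent check: leg in scene view vs start
a,_=load("scene0"); b=bot.grab_frame("scene"); d=cv2.absdiff(a["frame"][100:180,275:350],b["frame"][100:180,275:350]); print(d.max(),(d.max(2)>40).sum())
E
```

```text
(array([ 0.50360522, -0.23661976,  0.24112295]), array([ 3.14149181e+00, -5.63227159e-04,  1.83307629e-01]))
(255.56068420410156, 184.98243713378906) 13.908878326416016 74.42048645019531 2.2906100749969482 [[ 0.5054 -0.2366  0.134 ]]
0.07576096727253148 -2.96527913598278
(253.5, 191.0) 74.0 13.0 90.0 [[ 0.5064 -0.2366  0.134 ]]
0.07639744877426329 0.17550854130132001
91 33
```

```bash
python3 -c "
from workcell import bot
print(bot.job_done())"
```

```text
the job is handed in; nothing more can be done
None
```

I pulled the lever home against its stop and held it there at about 7.5–8 N for over a second. The rod hangs back in both forks within about 1 mm of where it was, and the job is handed in; no verdict was returned.

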